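# Sort the round specimen mounts into their card trays

### The job

Pick out the three round specimen mounts on the microscope bench and stand each one, polished face up, flat inside the card tray of its own size: the small one in the small tray, the medium one in the medium tray, the large one in the large tray. Leave the two oblong mounts where they are.

Things in the scene. Friction and masses are not known exactly. Their poses are not given: they have to be found in the camera images.
- round_small_center (a point): centre (half-way up, 15 mm above its underside) of the small round specimen mount: an upright solid cylinder of black resin, 25 mm in diameter and 30 mm high, about 35 g, loose, with a bright steel specimen showing in its polished top face. z along its axis, up out of the polished face
- round_medium_center (a point): centre (half-way up, 15 mm above its underside) of the medium round specimen mount: an upright solid cylinder of black resin, 40 mm in diameter and 30 mm high, about 90 g, loose, with a bright steel specimen showing in its polished top face. z along its axis, up out of the polished face
- round_large_center (a point): centre (half-way up, 15 mm above its underside) of the large round specimen mount: an upright solid cylinder of black resin, 55 mm in diameter and 30 mm high, about 180 g, loose, with a bright steel specimen showing in its polished top face. z along its axis, up out of the polished face
- tray_small: the small shallow square tray of folded cream card, fixed to the bench: 51 x 51 mm outside, 45 x 45 mm inside, card 3 mm thick at the sides, floor 2 mm above the bench, rim 6 mm above the bench; made for the 25 mm round mount. Origin: centre of its underside, on the bench; x and y along its sides, z up
- tray_medium: the medium shallow square tray of folded cream card, fixed to the bench: 66 x 66 mm outside, 60 x 60 mm inside, card 3 mm thick at the sides, floor 2 mm above the bench, rim 6 mm above the bench; made for the 40 mm round mount. Origin: centre of its underside, on the bench; x and y along its sides, z up
- tray_large: the large shallow square tray of folded cream card, fixed to the bench: 81 x 81 mm outside, 75 x 75 mm inside, card 3 mm thick at the sides, floor 2 mm above the bench, rim 6 mm above the bench; made for the 55 mm round mount. Origin: centre of its underside, on the bench; x and y along its sides, z up
- block_a_center (a point): centre (half-way up, 15 mm above its underside) of one of two alike oblong specimen mounts: a rectangular block of the same black resin, 58 x 30 mm and 30 mm high, loose, with a steel specimen showing in its top; stays where it is. x along its 58 mm side, z up
- block_b_center (a point): centre (half-way up, 15 mm above its underside) of one of two alike oblong specimen mounts: a rectangular block of the same black resin, 58 x 30 mm and 30 mm high, loose, with a steel specimen showing in its top; stays where it is. x along its 58 mm side, z up
Things that resemble listed ones, but are neither listed nor needed, are in the scene too. Leave any blue or green look-alike of the part that bears block_b_center alone. What is shaped like the tray_small but orange is not meant.

How it is judged:
At the end, for the whole second after the job is handed in: Each round mount stands flat on the floor of the tray of its own size, its axis within 16 mm of the tray's centre (anywhere inside the rim), upright with the polished face up within 0.1 rad, released and at rest; both oblong mounts stand upright within 20 mm of where they started (horizontal distance between round_small_center and tray_small below 0.016 m and z of round_small_center in the frame of tray_small between 0.014 and 0.0195 m and angle between each of round_small_center, round_medium_center, round_large_center, block_a_center, block_b_center's own z axis and vertical below 0.1 rad and linear speed of each of round_small, round_medium, round_large below 0.02 m/s and angular speed of each of round_small, round_medium, round_large below 0.2 rad/s and horizontal distance between round_medium_center and tray_medium below 0.016 m and z of round_medium_center in the frame of tray_medium between 0.014 and 0.0195 m and horizontal distance between round_large_center and tray_large below 0.016 m and z of round_large_center in the frame of tray_large between 0.014 and 0.0195 m and distance of each of block_a_center, block_b_center from where it was at the start of the episode below 0.02 m); the robot touches nothing.
It fails at once if a oblong mount is moved more than 20 mm (distance of any of block_a_center, block_b_center from where it was at the start of the episode above 0.02 m).
It also fails if it takes over 80 s, if anything falls off the work surface, if the arm or the gripper's body presses on something with over 40 N, if the wrist force passes 120 N, or if a joint passes its speed limit or range.

### The arm

A 6-joint arm with a two-finger parallel gripper is mounted at the origin on the work surface. World frame = base frame: x ahead of the robot, y to its left, z up, the work surface at z = 0. Lengths are in m, angles in rad, forces in N, time in s.
With the tool pointing down it reaches from about 0.325 to 0.875 m from the base axis. Payload 4.4 kg.
Tool frame: the origin (TCP) lies midway between the tips of the shut fingers; the grasp point (between the pads) lies 19 mm behind it; z points along the fingers, y is the line along which they close (so a half turn about z gives the same grasp; the last joint's range is limited). The gripper opens to 85 mm and grips with 20 to 120 N. Pads are 22 mm wide; open, the fingers measure 114 mm over their backs; the gripper's body (76 mm by 85 mm) begins 54 mm behind the grasp point. The pads swing forward as they close: fully open they stand 13 mm farther back than shut.
Start: joints at [-1.494, 0.207, 1.542, -0, 1.393, -0.15], TCP at [0.129, -0.56, 0.231] pointing down, gripper open.
Joint ranges: [-2.73, 2.73], [-0.86, 2.22], [0.23, 2.46], [-1.11, 4.25], [0.08, 2.63], [-2.82, 2.82]. Speed limits (rad/s): [2.79, 2.79, 3.14, 3.14, 3.14, 3.14].

### API

Orientations are given as a rotation vector (axis times angle).
In Python, from cell import manip gives the robot as it stands.
- The arm moves only by the shell command python3 -m inch 'ROWS'. ROWS is JSON, a list of rows, each a list of 7 numbers: the opening, from 0 (shut) to 1 (fully open), then the shift along the tool's x, y, z in mm, then the turn, a rotation vector about the tool's x, y, z in degrees. A call has 1 to 20 rows; each row is the pose to reach, as a shift and turn from the pose commanded when the call began, along the tool's axes at that moment; what a row does not reach only later rows make up. A row lasts 1/8 s, in which the tool goes at most 62.5 mm and 10.7 degrees, less where a joint would pass 70% of its speed; a pose out of reach is approached as far as the arm can. A call with a gripper value outside its range is refused whole. The fingers move at their own pace and stop on an object; the grip force is fixed at half the most. Time passes only in rows, so rows that repeat a pose let the fingers close. It gives the time, the measured TCP pose, the force, the opening and the grip force at its end, in the units of the state.
- manip.sense(): the state, without advancing time (a new reading comes with each control period).
- manip.camera(name): name is "side" or "top"; returns (picture, depth): 400x640x3 uint8, red, green, blue; 400x640 float32, m along the optical axis (not along the pixel's ray), 0 where there is no reading.
- manip.camera_params(name): a dict with "intrinsics" (3x3 intrinsics, pixels), "R" (3x3) and "t" (3): a world point X has camera coordinates R X + t. Camera axes: x right, y down, z forward; pixel columns grow to the right and rows downward; lengths in m; the calibration is good to about 2 mm. A picture is of the moment at which its call begins. camera_params takes no time and is no camera call.
- manip.close_job(): hands the job in; it is judged then, once.
Trained networks look in the newest picture that a camera, given by its name, has taken for a name from the list of things; names that differ only in an ending like _2 or _b are one class to them, and where a whole thing is asked for, a point or a joint stands for the part that bears it (a point fixed in the world has none). Each returns a list of dicts, best first, with "score" (0 to 1); they miss things now and then, are a little off and sometimes report something else, mostly with a low value. They report only what shows in the picture. A call takes as long as a camera call. They do not tell look-alikes from the thing itself.
- manip.recognise(query, camera): "centre" ([x, y, z] in m, in the coordinates of the camera as it stood for that picture, good to about 4 mm: the middle of the surface that is visible of it).
- manip.silhouettes(query, camera): "pixels" (400x640 bool, what is visible of it).
The state is a dict: "time": time; "q": joint angles; "joint_velocities": joint speeds; "joint_efforts": joint torques, N m; "eef_pos": TCP position; "eef_rot": TCP orientation; "ft_force": force on the tool from outside, world axes, zero at the start; "moment": the same for the moment, N m; "gripper_width": finger opening in m; "gripper_force": force on a finger pad.
Only numpy, scipy, OpenCV 4.12 (cv2) and the standard library are available. Lean on these libraries where they do the work, as an engineer would, in place of code of your own. Each camera call takes 0.05 s, during which the arm holds its last target. There are 200 camera calls.

## Working session

There is one attempt and no reset: what is moved stays moved. The work goes in short steps, Python scripts to look and compute and a shell command to move; the robot and the scene stay as the last step left them, time stands still between calls to the robot, and variables do not carry over. Pictures are saved under pics/ and viewed, at most 14 in all, crops included, and the job is handed in when it is done.

```bash
mkdir -p pics
cat > h.py <<'E'
import numpy as np, cv2
from cell import manip
def world(p,cam):
    P=manip.camera_params(cam); return np.array(P["R"]).T@(np.array(p)-np.array(P["t"]))
def cloud(depth,cam):
    P=manip.camera_params(cam);K=np.array(P["intrinsics"]);v,u=np.indices(depth.shape)
    c=np.stack([(u-K[0,2])/K[0,0]*depth,(v-K[1,2])/K[1,1]*depth,depth],-1)
    return (c-np.array(P["t"]))@np.array(P["R"])
def pix(X,cam):
    P=manip.camera_params(cam);c=np.array(P["R"])@X+np.array(P["t"]);c=np.array(P["intrinsics"])@c;return c[:2]/c[2]
E
python3 - <<'E'
from h import *
for c in("top","side"):
    im,d=manip.camera(c); cv2.imwrite(f"pics/{c}0.png",im[:,:,::-1]); np.save(f"{c}d.npy",d)
    for q in("round_small_center","round_medium_center","round_large_center","tray_small","tray_medium","tray_large","block_a_center"):
        for r in manip.recognise(q,c): 
            w=world(r["centre"],c); print(c,q,round(r["score"],2),w.round(3),pix(w,c).round())
s=manip.sense();print(s["time"],s["eef_pos"],s["eef_rot"])
E
```

```text
top round_small_center 0.74 [0.379 0.251 0.002] [252. 248.]
top round_medium_center 0.74 [0.636 0.157 0.028] [282. 161.]
top round_large_center 0.67 [ 0.394 -0.263  0.028] [427. 237.]
top round_large_center 0.33 [ 0.655 -0.109  0.003] [369. 155.]
top tray_small 0.62 [ 0.645 -0.231  0.003] [408. 157.]
top tray_medium 0.8 [0.38  0.249 0.003] [252. 247.]
top tray_large 0.64 [ 0.466 -0.117  0.002] [374. 216.]
top tray_large 0.57 [ 0.529 -0.402  0.028] [471. 191.]
top block_a_center 0.65 [ 0.53  -0.402  0.028] [470. 190.]
side round_medium_center 0.78 [0.627 0.165 0.025] [259. 212.]
side round_medium_center 0.4 [0.513 0.406 0.021] [220. 279.]
side round_large_center 0.85 [ 0.387 -0.249  0.025] [413. 180.]
side tray_small 0.43 [ 0.648 -0.231 -0.   ] [340. 162.]
side tray_medium 0.63 [0.376 0.245 0.005] [310. 272.]
side tray_large 0.8 [ 0.458 -0.118  0.003] [368. 196.]
side tray_large 0.23 [0.512 0.402 0.02 ] [221. 278.]
side block_a_center 0.74 [ 0.525 -0.394  0.022] [398. 150.]
side block_a_center 0.52 [0.514 0.404 0.02 ] [220. 278.]
0.8 [ 0.12927765 -0.56030295  0.23134038] [ 3.12132149e+00  3.55506380e-01 -3.02920778e-05]
```

View pics/top0.png

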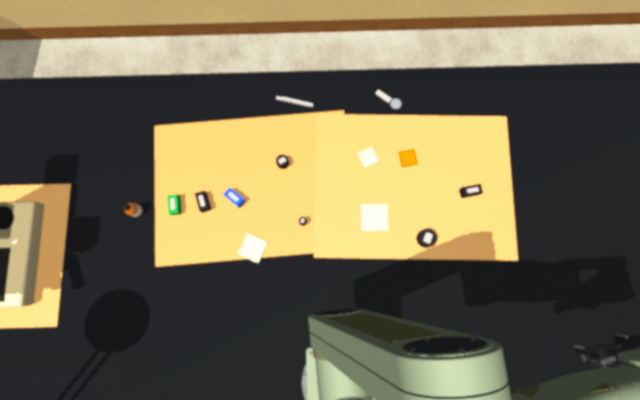

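View pics/side0.png

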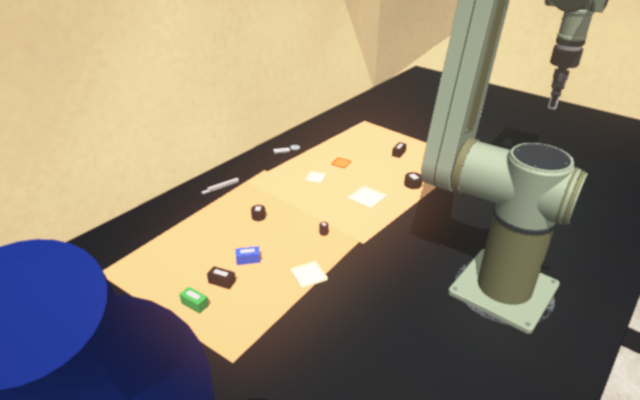

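The top picture shows the round mounts at (427,237) large, (282,161) medium and (303,221) small. The cream trays are at (375,217) large, (252,248) medium and (369,157) small, with the orange decoy at (408,157). The oblong mounts are at (471,190) and (203,201). In the side view the same mounts stand upright. The networks missed the small mount and small tray, so I'll segment those by height and colour.

```bash
cat >> h.py <<'E'
def plane(uv,z,cam):
    P=manip.camera_params(cam);R=np.array(P["R"]);o=-R.T@np.array(P["t"])
    r=R.T@np.linalg.inv(np.array(P["intrinsics"]))@np.array([*uv,1.]);return o+r*(z-o[2])/r[2]
E
python3 - <<'E'
from h import *
ims={c:cv2.imread(f"pics/{c}0.png") for c in("top","side")}
seeds={"top":dict(L=(427,237),M=(282,161),S=(303,221),tS=(369,157),tM=(252,248),tL=(375,217),a=(471,190),b=(203,201)),
"side":dict(L=(413,180),M=(259,212),S=(324,228),tS=(316,177),tM=(310,273),tL=(367,197),a=(399,149),b=(221,277))}
for c in ims:
    im=ims[c];d=np.load(f"{c}d.npy");W=cloud(d,c);sat=cv2.cvtColor(im,cv2.COLOR_BGR2HSV)[...,1]
    for n,(u,v) in seeds[c].items():
        yy,xx=np.indices(d.shape);near=(abs(xx-u)<28)&(abs(yy-v)<28)
        if n[0]=="t": m=(sat<95)&(im.min(2)>130)&near
        else: m=(W[...,2]>.016)&near&(d>0)
        k,lab,st,cen=cv2.connectedComponentsWithStats(m.astype(np.uint8),connectivity=4)
        l=np.argmin([1e9]+[np.hypot(*(cen[i]-(u,v))) for i in range(1,k)]);p=W[lab==l]
        print(c,n,st[l][4],"mean",p.mean(0).round(4),"mid",((p.max(0)+p.min(0))/2).round(4),"ext",np.ptp(p,0).round(3),"ray",plane(cen[l],.004 if n[0]=="t" else .028,c)[:2].round(4))
E
```

```text
top L 299 mean [ 0.3945 -0.2634  0.0286] mid [ 0.3951 -0.2645  0.0259] ext [0.053 0.055 0.019] ray [ 0.3945 -0.2636]
top M 143 mean [0.6377 0.1564 0.0283] mid [0.639  0.1567 0.0256] ext [0.039 0.037 0.016] ray [0.6378 0.1565]
top S 59 mean [0.4539 0.0978 0.0288] mid [0.4544 0.0979 0.0274] ext [0.023 0.021 0.012] ray [0.454  0.0978]
top tS 318 mean [ 0.6473 -0.104   0.0123] mid [ 0.4918 -0.0468  0.5658] ext [0.388 0.185 1.146] ray [ 0.6498 -0.1053]
top tM 580 mean [0.3788 0.2486 0.009 ] mid [0.3606 0.17   0.5659] ext [0.126 0.248 1.145] ray [0.3792 0.2495]
top tL 844 mean [ 0.4611 -0.1159  0.0039] mid [ 0.4019 -0.0574  0.5662] ext [0.208 0.207 1.145] ray [ 0.4609 -0.1159]
top a 216 mean [ 0.5317 -0.406   0.0283] mid [ 0.5322 -0.4086  0.0251] ext [0.039 0.062 0.018] ray [ 0.5318 -0.4061]
top b 224 mean [0.5203 0.3939 0.0279] mid [0.5208 0.3943 0.0257] ext [0.062 0.043 0.019] ray [0.5203 0.3939]
side L 1 mean [ 0.3773 -0.2368  0.0164] mid [ 0.3773 -0.2368  0.0164] ext [0. 0. 0.] ray [ 0.3689 -0.2199]
side M 151 mean [0.6332 0.1607 0.0274] mid [0.6355 0.1578 0.0257] ext [0.041 0.041 0.017] ray [0.6325 0.1613]
side S 77 mean [0.4496 0.1012 0.0265] mid [0.4509 0.1001 0.0249] ext [0.026 0.029 0.017] ray [0.4483 0.1029]
side tS 2758 mean [ 0.6423 -0.0998  0.0029] mid [0.2944 0.306  0.4017] ext [0.98  1.228 0.813] ray [ 0.6382 -0.0949]
side tM 1803 mean [0.404  0.2294 0.0061] mid [0.1515 0.5213 0.4019] ext [0.694 0.798 0.813] ray [0.4049 0.2287]
side tL 2990 mean [ 0.4616 -0.1162  0.0034] mid [0.2108 0.3097 0.4009] ext [0.813 1.221 0.815] ray [ 0.4589 -0.112 ]
side a 123 mean [ 0.5268 -0.4005  0.0269] mid [ 0.5289 -0.4071  0.0257] ext [0.039 0.066 0.019] ray [ 0.5257 -0.3984]
side b 341 mean [0.5153 0.3992 0.0277] mid [0.5185 0.3959 0.0246] ext [0.065 0.047 0.017] ray [0.5149 0.3995]
```

Run:
```python
from h import *
im=cv2.imread("pics/top0.png");sat=cv2.cvtColor(im,cv2.COLOR_BGR2HSV)[...,1]
for n,(u,v) in dict(tS=(369,157),tM=(252,248),tL=(375,217)).items():
  for th in(70,100):
    m=np.zeros(sat.shape,np.uint8);w=22;m[v-w:v+w,u-w:u+w]=((sat<th)&(im.min(2)>110))[v-w:v+w,u-w:u+w]
    m=cv2.morphologyEx(m,cv2.MORPH_OPEN,np.ones((5,5)))
    c=max(cv2.findContours(m,0,2)[0],key=cv2.contourArea);r=cv2.minAreaRect(c)
    g=plane(r[0],.004,"top");print(n,th,r,g[:2].round(4),m.sum())
for n,p in dict(L=(.3945,-.2636),tL=(.461,-.116),M=(.638,.1565),tM=(.379,.2495),S=(.454,.098),tS=(.648,-.105)).items(): pass
s=manip.sense();from scipy.spatial.transform import Rotation as Q
print(Q.from_rotvec(s["eef_rot"]).as_matrix().round(4),s["eef_pos"])
```

```text
tS 70 ((367.8189697265625, 156.57762145996094), (16.413307189941406, 16.544612884521484), 66.80140686035156) [ 0.6498 -0.106 ] 259
tS 100 ((367.7000427246094, 156.40000915527344), (18.335756301879883, 17.8885440826416), 63.43495178222656) [ 0.6504 -0.1056] 318
tM 70 ((252.2658233642578, 248.00729370117188), (23.25773048400879, 23.956161499023438), 24.775142669677734) [0.378  0.2488] 534
tM 100 ((251.88014221191406, 247.76370239257812), (24.248851776123047, 24.993698120117188), 24.443954467773438) [0.3788 0.2499] 587
tL 70 ((374.5, 217.0), (26.0, 27.0), 90.0) [ 0.4611 -0.1168] 739
tL 100 ((374.5, 217.0), (28.0, 29.0), 90.0) [ 0.4611 -0.1168] 849
[[ 9.744e-01  2.249e-01 -0.000e+00]
 [ 2.249e-01 -9.744e-01 -1.000e-04]
 [-0.000e+00  1.000e-04 -1.000e+00]] [ 0.12927765 -0.56030295  0.23134038]
```

```bash
cat > go.py <<'E'
import sys;from h import *
from scipy.spatial.transform import Rotation as Q
s=manip.sense();t=np.array([float(a) for a in sys.argv[1:4]])
print(round(s["time"],2),(Q.from_rotvec(s["eef_rot"]).as_matrix().T@(t-s["eef_pos"])*1000).round(1),s["gripper_width"],s["ft_force"])
E
python3 go.py .3945 -.2636 .005
```

```text
0.8 [ 325.2 -229.5  226.3] 0.08536813823885034 [ 0.05816935 -1.08411575 -0.03115342]
```

```bash
python3 -m inch '[[1,325,-230,130,0,0,0],[1,325,-230,130,0,0,0],[1,325,-230,130,0,0,0],[1,325,-230,130,0,0,0],[1,325,-230,130,0,0,0],[1,325,-230,130,0,0,0],[1,325,-230,130,0,0,0],[1,325,-230,130,0,0,0],[1,325,-230,160,0,0,0],[1,325,-230,160,0,0,0]]'; python3 go.py .3945 -.2636 .005
python3 - <<'E'
from h import *
im,d=manip.camera("side");cv2.imwrite("pics/s1.png",cv2.resize(im[100:260,300:500,::-1],None,fx=3,fy=3))
E
```

```text
time: 2.05
eef_pos: [0.3925, -0.2625, 0.0699]
eef_rot: [-3.118, -0.354, 0.005]
ft_force: [-1.0, -0.2, 0.0]
gripper_width: 0.0854
gripper_force: 0.0
2.05 [ 1.9  1.7 64.9] 0.08542792910112805 [-1.02163445 -0.24463518  0.00311191]
```

View pics/s1.png

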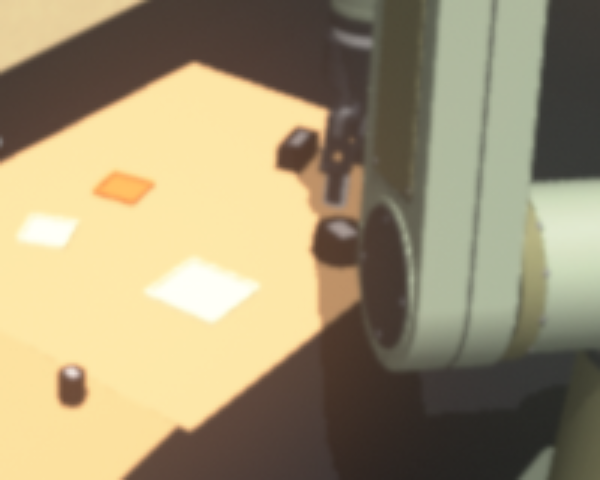

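The crop shows the open gripper above the large mount (crop (340,240)), with the left finger clear of it. I'll descend, close and lift.

```bash
python3 -m inch '[[1,0,0,40,0,0,0],[1,0,0,60,0,0,0],[1,0,0,66,0,0,0],[1,0,0,66,0,0,0],[0,0,0,66,0,0,0],[0,0,0,66,0,0,0],[0,0,0,66,0,0,0],[0,0,0,66,0,0,0],[0,0,0,66,0,0,0],[0,0,0,66,0,0,0],[0,0,0,40,0,0,0],[0,0,0,10,0,0,0],[0,0,0,10,0,0,0],[0,0,0,10,0,0,0]]'; python3 go.py .461 -.1165 .0085
python3 - <<'E'
from h import *
im,d=manip.camera("side");cv2.imwrite("pics/s2.png",cv2.resize(im[100:260,300:500,::-1],None,fx=3,fy=3))
E
```

```text
time: 3.85
eef_pos: [0.3938, -0.2626, 0.0607]
eef_rot: [-3.121, -0.355, 0.001]
ft_force: [0.3, 0.8, -1.5]
gripper_width: 0.0529
gripper_force: 63.4
3.85 [  98.4 -127.2   52.3] 0.05287194991596159 [ 0.34834661  0.80847938 -1.48505954]
```

View pics/s2.png

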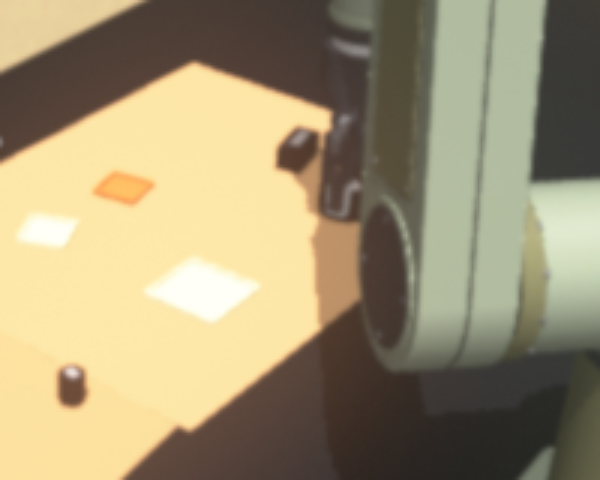

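The large mount has left the bench and is held (width 53 mm, 63 N). I'll carry it to the large tray.

```bash
python3 -m inch '[[0,35,-45,0,0,0,0],[0,70,-90,0,0,0,0],[0,98,-128,0,0,0,0],[0,98,-128,0,0,0,0],[0,98,-128,0,0,0,0],[0,98,-128,25,0,0,0],[0,98,-128,45,0,0,0],[0,98,-128,51,0,0,0],[0,98,-128,53,0,0,0],[0,98,-128,53,0,0,0],[0,98,-128,53,0,0,0]]'; python3 go.py .461 -.1165 .0085
python3 - <<'E'
from h import *
im,d=manip.camera("side");cv2.imwrite("pics/s3.png",cv2.resize(im[140:260,300:450,::-1],None,fx=4,fy=4))
E
```

```text
time: 5.28
eef_pos: [0.4612, -0.1174, 0.0088]
eef_rot: [3.121, 0.354, 0.001]
ft_force: [-0.9, -1.4, 2.4]
gripper_width: 0.053
gripper_force: 63.9
5.28 [ 0.  -0.9  0.3] 0.05302854266076673 [-0.90982938 -1.38515162  2.42366913]
```

View pics/s3.png

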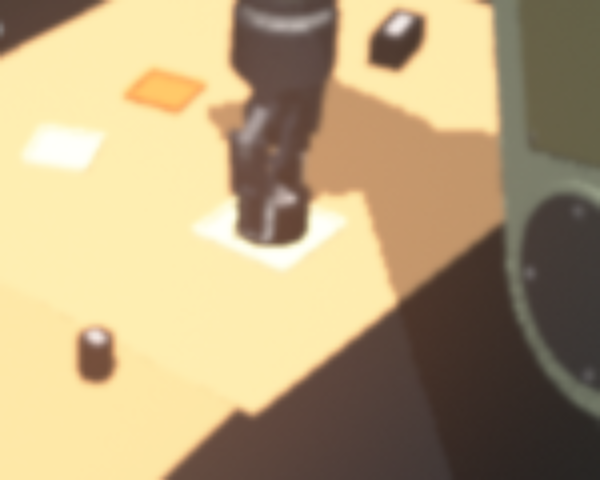

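The large mount sits in the middle of its tray (crop (270,220)). I'll release it, lift, and go above the small mount.

```bash
python3 -m inch '[[1,0,0,0,0,0,0],[1,0,0,0,0,0,0],[1,0,0,0,0,0,0],[1,0,0,0,0,0,0],[1,0,0,-30,0,0,0],[1,0,0,-80,0,0,0],[1,0,0,-80,0,0,0],[1,41,-210,-80,0,0,0],[1,41,-210,-80,0,0,0],[1,41,-210,-80,0,0,0],[1,41,-210,-80,0,0,0],[1,41,-210,-50,0,0,0],[1,41,-210,-50,0,0,0],[1,41,-210,-50,0,0,0]]'; python3 go.py .454 .098 .007
python3 - <<'E'
from h import *
im,d=manip.camera("side");cv2.imwrite("pics/s4.png",cv2.resize(im[140:260,300:450,::-1],None,fx=4,fy=4))
W=cloud(d,"side");m=(np.hypot(W[...,0]-.461,W[...,1]+.1165)<.045)&(W[...,2]>.02)&(W[...,2]<.05)
p=W[m];print(((p.max(0)+p.min(0))/2).round(3),np.ptp(p,0).round(3),np.percentile(p[:,2],[50,90,99]).round(4))
E
```

```text
time: 7.08
eef_pos: [0.4535, 0.0973, 0.0582]
eef_rot: [-3.121, -0.355, 0.001]
ft_force: [0.3, 0.7, 0.4]
gripper_width: 0.0855
gripper_force: 0.0
7.08 [ 0.7 -0.6 51.2] 0.08548494091721642 [0.30066038 0.73731901 0.3633687 ]
[ 0.458 -0.115  0.029] [0.054 0.056 0.017] [0.0311 0.0339 0.036 ]
```

View pics/s4.png

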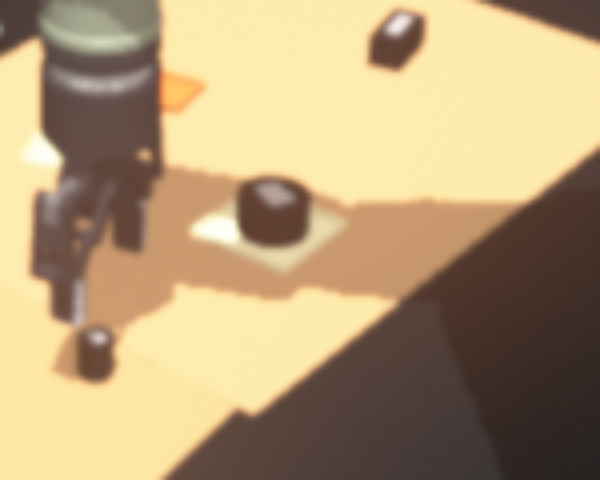

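The large mount stands upright in its tray (crop (270,210)). The gripper is above the small mount (crop (95,350)).

```bash
python3 -m inch '[[1,0,0,30,0,0,0],[1,0,0,51,0,0,0],[1,0,0,51,0,0,0],[0,0,0,51,0,0,0],[0,0,0,51,0,0,0],[0,0,0,51,0,0,0],[0,0,0,51,0,0,0],[0,0,0,51,0,0,0],[0,0,0,51,0,0,0],[0,0,0,51,0,0,0],[0,0,0,51,0,0,0],[0,0,0,30,0,0,0],[0,0,0,-5,0,0,0],[0,0,0,-5,0,0,0],[0,0,0,-5,0,0,0]]'; python3 go.py .650 -.106 .010
```

```text
time: 9.0
eef_pos: [0.4531, 0.0975, 0.0628]
eef_rot: [-3.121, -0.356, 0.001]
ft_force: [-0.5, 1.3, -1.3]
gripper_width: 0.0231
gripper_force: 58.8
9.0 [146.1 242.6  52.6] 0.02310324914639605 [-0.50914491  1.27143716 -1.34457856]
```

```bash
python3 -m inch '[[0,36,60,0,0,0,0],[0,72,120,0,0,0,0],[0,100,166,0,0,0,0],[0,130,216,0,0,0,0],[0,146,243,0,0,0,0],[0,146,243,0,0,0,0],[0,146,243,0,0,0,0],[0,146,243,25,0,0,0],[0,146,243,45,0,0,0],[0,146,243,51,0,0,0],[0,146,243,53,0,0,0],[0,146,243,53,0,0,0],[0,146,243,53,0,0,0]]'; python3 go.py .650 -.106 .010
python3 - <<'E'
from h import *
im,d=manip.camera("side");cv2.imwrite("pics/s5.png",cv2.resize(im[110:230,270:420,::-1],None,fx=4,fy=4))
E
```

```text
time: 10.62
eef_pos: [0.6509, -0.1064, 0.0105]
eef_rot: [3.121, 0.356, 0.001]
ft_force: [-0.4, 0.8, -0.7]
gripper_width: 0.0229
gripper_force: 58.9
10.62 [-0.8 -0.6  0.5] 0.022910630734795576 [-0.41948599  0.8407771  -0.67256876]
```

View pics/s5.png

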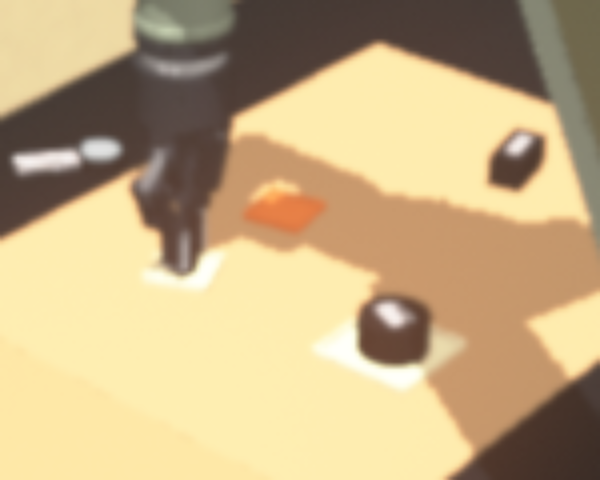

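The small mount is over the small tray (crop (182,270)). I'll release it and go above the medium mount.

```bash
python3 -m inch '[[0,0,0,1,0,0,0],[1,0,0,1,0,0,0],[1,0,0,1,0,0,0],[1,0,0,1,0,0,0],[1,0,0,1,0,0,0],[1,0,0,1,0,0,0],[1,0,0,-30,0,0,0],[1,0,0,-80,0,0,0],[1,0,0,-80,0,0,0],[1,46,-259,-80,0,0,0],[1,46,-259,-80,0,0,0],[1,46,-259,-80,0,0,0],[1,46,-259,-80,0,0,0],[1,46,-259,-80,0,0,0],[1,46,-259,-50,0,0,0],[1,46,-259,-50,0,0,0],[1,46,-259,-50,0,0,0]]'; python3 go.py .638 .1565 .006
python3 - <<'E'
from h import *
im,d=manip.camera("side");cv2.imwrite("pics/s6.png",cv2.resize(im[120:270,210:410,::-1],None,fx=4,fy=4))
W=cloud(d,"side");m=(np.hypot(W[...,0]-.65,W[...,1]+.106)<.03)&(W[...,2]>.02)&(W[...,2]<.05)
p=W[m];print(((p.max(0)+p.min(0))/2).round(3),np.ptp(p,0).round(3),np.percentile(p[:,2],[50,90,99]).round(4))
E
```

```text
time: 12.8
eef_pos: [0.6373, 0.1553, 0.0602]
eef_rot: [3.121, 0.354, -0.001]
ft_force: [0.2, -0.4, -0.5]
gripper_width: 0.0854
gripper_force: 0.0
12.8 [ 1.  -1.  54.2] 0.08535355216417585 [ 0.19740401 -0.36347403 -0.51818876]
[ 0.648 -0.106  0.028] [0.023 0.028 0.014] [0.0308 0.0333 0.0347]
```

View pics/s6.png

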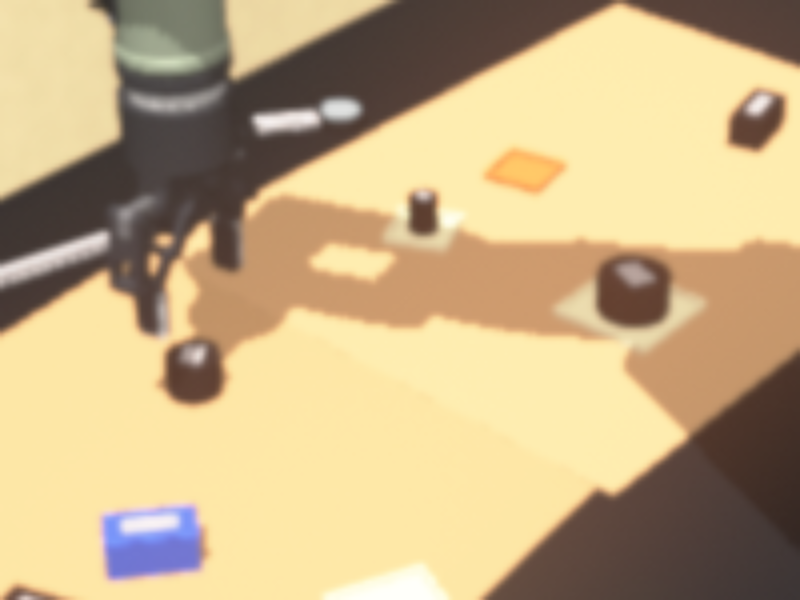

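The small mount stands upright in its tray (crop (423,215)). The gripper is above the medium mount (crop (193,370)).

```bash
python3 -m inch '[[1,1,-1,30,0,0,0],[1,1,-1,54,0,0,0],[1,1,-1,54,0,0,0],[0,1,-1,54,0,0,0],[0,1,-1,54,0,0,0],[0,1,-1,54,0,0,0],[0,1,-1,54,0,0,0],[0,1,-1,54,0,0,0],[0,1,-1,54,0,0,0],[0,1,-1,54,0,0,0],[0,1,-1,30,0,0,0],[0,1,-1,-20,0,0,0],[0,1,-1,-20,0,0,0],[0,1,-1,-20,0,0,0]]'; python3 go.py .3785 .2494 .009
```

```text
time: 14.6
eef_pos: [0.6372, 0.1574, 0.0797]
eef_rot: [-3.121, -0.356, 0.002]
ft_force: [-0.7, 0.5, -1.3]
gripper_width: 0.0379
gripper_force: 60.4
14.6 [-231.3 -147.8   71. ] 0.03790153381423375 [-0.68668983  0.50321686 -1.34095755]
```

```bash
python3 -m inch '[[0,-50,-32,0,0,0,0],[0,-100,-64,0,0,0,0],[0,-150,-96,0,0,0,0],[0,-200,-128,0,0,0,0],[0,-232,-148,0,0,0,0],[0,-232,-148,0,0,0,0],[0,-232,-148,0,0,0,0],[0,-232,-148,30,0,0,0],[0,-232,-148,55,0,0,0],[0,-232,-148,67,0,0,0],[0,-232,-148,71,0,0,0],[0,-232,-148,71,0,0,0],[0,-232,-148,71,0,0,0]]'; python3 go.py .3785 .2494 .009
python3 - <<'E'
from h import *
im,d=manip.camera("side");cv2.imwrite("pics/s7.png",cv2.resize(im[180:330,210:410,::-1],None,fx=4,fy=4))
E
```

```text
time: 16.23
eef_pos: [0.3791, 0.2491, 0.0103]
eef_rot: [3.121, 0.355, -0.001]
ft_force: [-3.6, -3.2, 7.3]
gripper_width: 0.038
gripper_force: 61.4
16.23 [-0.5 -0.5  1.3] 0.038015723024355144 [-3.56496503 -3.21636197  7.31184085]
```

View pics/s7.png

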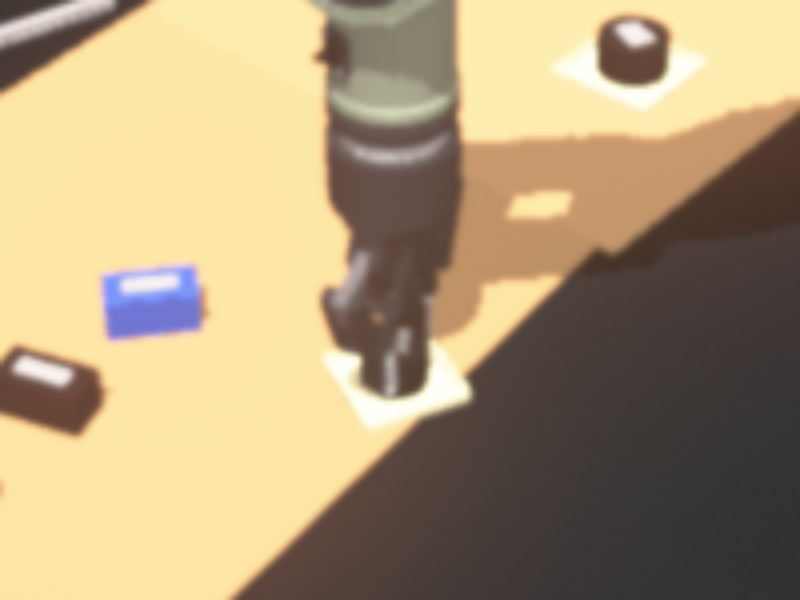

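The medium mount is centred in its tray (crop (395,375)) and lightly touching the floor. I'll release it and back off upward.

```bash
python3 -m inch '[[1,0,0,0,0,0,0],[1,0,0,0,0,0,0],[1,0,0,0,0,0,0],[1,0,0,0,0,0,0],[1,0,0,0,0,0,0],[1,0,0,-30,0,0,0],[1,0,0,-80,0,0,0],[1,0,0,-140,0,0,0],[1,0,0,-180,0,0,0],[1,0,0,-180,0,0,0],[1,0,0,-180,0,0,0],[1,0,0,-180,0,0,0]]'
python3 - <<'E'
from h import *
im,d=manip.camera("side");cv2.imwrite("pics/s8.png",im[100:340,180:500,::-1].repeat(2,0).repeat(2,1))
W=cloud(d,"side")
for x,y in((.65,-.106),(.3785,.2494),(.461,-.1165),(.5317,-.406),(.5203,.3939)):
    m=(np.hypot(W[...,0]-x,W[...,1]-y)<.045)&(W[...,2]>.016)&(W[...,2]<.05)
    p=W[m];print(((p.max(0)+p.min(0))/2).round(3),np.ptp(p,0).round(3),np.percentile(p[:,2],[50,90,99]).round(4))
E
```

```text
time: 17.77
eef_pos: [0.3772, 0.2489, 0.1873]
eef_rot: [3.12, 0.355, -0.006]
ft_force: [-0.3, 0.7, 0.5]
gripper_width: 0.0855
gripper_force: 0.0Traceback (most recent call last):
  File "<stdin>", line 6, in <module>
    return umr_maximum(a, axis, None, out, keepdims, initial, where)
ValueError: zero-size array to reduction operation maximum which has no identity
```

View pics/s8.png

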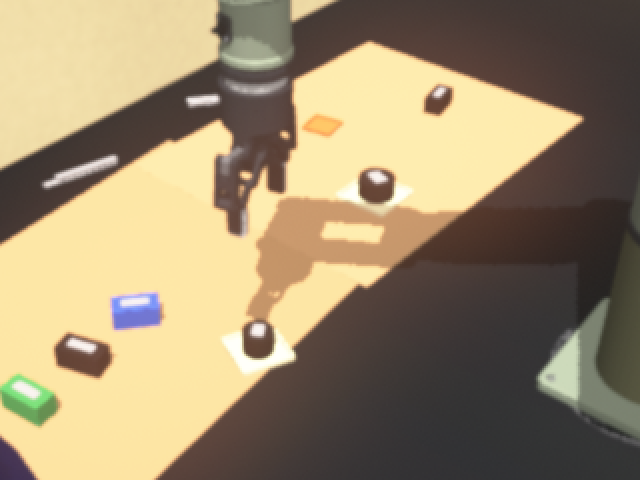

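The medium mount stands upright in its tray (257,340), the large one is in place (376,185), and both oblongs are unmoved. The arm hides the small mount, so I'll check with the top camera before handing in.

Run:
```python
from h import *
for c in("top","side"):
  im,d=manip.camera(c);W=cloud(d,c)
  for x,y in((.65,-.106),(.3785,.2494),(.461,-.1165),(.5317,-.406),(.5203,.3939)):
    m=(np.hypot(W[...,0]-x,W[...,1]-y)<.04)&(W[...,2]>.016)&(W[...,2]<.05)&(d>0)
    p=W[m]
    if len(p)>9: print(c,((p.max(0)+p.min(0))/2).round(3),np.ptp(p,0).round(3),np.percentile(p[:,2],[50,90]).round(4))
    else: print(c,"hidden",x,y)
print(manip.sense()["joint_velocities"])
```

```text
top [ 0.651 -0.107  0.027] [0.023 0.024 0.018] [0.0302 0.0329]
top [0.378 0.245 0.027] [0.032 0.034 0.019] [0.0308 0.0328]
top [ 0.461 -0.118  0.027] [0.054 0.053 0.019] [0.0307 0.0335]
top [ 0.533 -0.407  0.026] [0.038 0.062 0.019] [0.029  0.0316]
top [0.534 0.399 0.025] [0.037 0.035 0.016] [0.0284 0.0311]
side hidden 0.65 -0.106
side [0.377 0.25  0.026] [0.041 0.043 0.019] [0.0311 0.0333]
side [ 0.457 -0.116  0.027] [0.054 0.061 0.02 ] [0.0308 0.0336]
side [ 0.528 -0.407  0.026] [0.038 0.071 0.019] [0.0277 0.0314]
side [0.518 0.396 0.025] [0.064 0.046 0.018] [0.0293 0.0316]
[-5.70630215e-04 -4.91505952e-03 -1.00965488e-02  7.63470518e-04
 -1.84096857e-03 -4.93302902e-05]
```

```bash
python3 -c "
from cell import manip
print(manip.close_job())"
```

```text
the job is handed in; nothing more can be done
None
```

I placed all three round mounts upright near the centre of their own trays, left both oblong mounts where they were, and handed the job in after about 18 s; the final camera check agreed, but no verdict came back.

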